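# Gauge the bore, then hold the ball tray for the fitter

### The arm

A 7-joint arm with a two-finger parallel gripper is mounted at the origin on the work surface. World frame = base frame: x ahead of the robot, y to its left, z up, the work surface at z = 0. Lengths are in m, angles in rad, forces in N, time in s.
With the tool pointing down it reaches from about 0.4 to 0.85 m from the base axis. Payload 10.4 kg.
Tool frame: the origin (TCP) lies at the very end of the fingers, on their centre line; the grasp point (between the pads) lies 19 mm behind it (bot.hold_point_z is the distance from the TCP to the grasp point, in m); z points along the fingers, y is the line along which they close (so a half turn about z gives the same grasp; the last joint's range is limited). The gripper opens to 87 mm and grips with 3 to 60 N. Pads are 19 mm wide; open, the fingers measure 117 mm over their backs; the gripper's body (75 mm by 190 mm) begins 51 mm behind the grasp point.
Start: joints at [-1.244, 0.332, -0.065, 1.46, 0.022, 1.35, -0.088], TCP at [0.214, 0.587, 0.223] pointing down, gripper open.
Joint ranges: [-2.6, 2.6], [-0.5, 2.12], [-1.47, 1.34], [0.16, 2.42], [-1.27, 4.41], [0.06, 2.06], [-2.6, 2.6]. Speed limits (rad/s): [2.22, 2.22, 2.79, 2.79, 3.14, 3.14, 3.14].

### API

Orientations are given as a unit quaternion [x, y, z, w].
In Python, from rig import bot, workorder, get_image gives the robot as it stands (bot), with the cameras as plain functions and the job (workorder).
- The arm moves only by the tool tcp_steps, called after "Emit:" in YAML: its name, and indented under it one key for each argument. Schema: {"type":"object","properties":{"ticks":{"type":"array","items":{"type":"array","items":{"type":"number"},"minItems":6,"maxItems":6},"minItems":1,"maxItems":8},"finger_gap":{"type":"number"},"only":{"type":"string"},"quiet":{"type":"boolean"},"lines":{"type":"string"}},"required":["ticks"],"additionalProperties":false}. ticks is a list of rows, 1 to 8 of them, each of 6 numbers: dx, dy, dz in normalised numbers (1 is 0.8 m), then a rotation vector rx, ry, rz in parts of the range, where 1.0 means 4 rad; each row shifts and turns the commanded pose from where the row before left it, along the tool's axes as they then stand; what a row does not reach is not made up. A row lasts 1/8 s, in which the tool goes at most 0.0625 m and 0.188 rad, less where a joint would pass 70% of its speed; a pose out of reach is approached as far as the arm can. finger_gap is the finger opening in m, set as the call begins (left out keeps the last). The fingers move at their own pace and stop on an object; the grip force is fixed at half the most. Time passes only in rows, so rows that do not move let the fingers close. The tool returns the time, the measured TCP pose, the force, the opening and the grip force at its end. only (a regular expression) keeps the lines of the reply that match it, lines (a string "A,B") keeps lines A to B, and quiet returns only ok. A shift or turn number past 1, either way, is cut back to 1. Input that does not fit is refused with a message, and nothing moves.
- bot.get_obs(): the state, without advancing time (a new reading comes with each control period).
- get_image(name): name is "scene" or "top"; returns a dict with "image" (400x640x3 uint8, blue, green, red), "fx", "fy", "cx", "cy" (pixels), "rvec" (rotation vector, rad) and "tvec" (3), from world to camera coordinates, as OpenCV has them. Camera axes: x right, y down, z forward; pixel columns grow to the right and rows downward; lengths in m; the calibration is good to about 2 mm. A picture is of the moment at which its call begins. There is no depth.
- workorder.hand_in(): hands the job in; it is judged then, once.
The state is a dict: "clock": time; "qpos": joint angles; "qvel": joint speeds; "tau": joint torques, N m; "position": TCP position; "eef_rot": TCP orientation; "ft_force": force on the tool from outside, world axes, zero at the start; "torque": the same for the moment, N m; "opening": finger opening in m; "gripper_force": force on a finger pad.
Only numpy, scipy, OpenCV 4.12 (cv2) and the standard library are available. Lean on these libraries where they do the work, as an engineer would, in place of code of your own. Each camera call takes 0.05 s, during which the arm holds its last target. There are 200 camera calls.

### The job

Push the green-handled GO gauge into the narrow bore of the aluminium drill guide block until its handle sits flat on the block, and leave it standing there. Then lift the blue ball tray by its grip without letting the ball roll out of its pocket, and finish while still holding it, level and still in the air a little above the block's top (at most 10 cm), the ball within 10 cm sideways of the wide ball seat but the tray not covering the seat, so that I can pick the ball across. Do not disturb the red gauge, caliper, glue bottle or parts box.

Things in the scene. Friction and masses are not known exactly. Their poses are not given: they have to be found in the camera images.
- jig: Drill guide block fixed to the bench: bare aluminium, 50 x 120 x 48 mm (x, y, z), on a brown board 130 x 230 x 12 mm; a 30 mm foot, 12 mm thick with a screw head 8 mm higher, at each end. Origin: underside of the board, centre; z up, top face at z = 60 mm. In its top: the narrow bore at y = -35 mm, the wide ball seat at y = +35 mm. Any yaw.
- bore_mouth (a point): Centre of the mouth of the narrow gauge bore (brass-coloured rim), in the plane of the block's top face (60 mm above the bench). Bore 9.5 mm wide, 44 mm deep, vertical.
- seat_mouth (a point): Centre of the mouth of the wide hole, the ball seat (17.5 mm wide, dark steel rim), in the plane of the block's top face, 70 mm from the bore. Axes as the jig's, z up.
- stand: Fixed dark wooden gauge stand 56 x 120 x 46 mm (x, y, z) with two holes at y = +30 and -30 mm, each holding a plug gauge upright. Origin: underside centre, z up.
- go_pin: GO gauge, GREEN handle, loose, 45 g, upright in either hole of the stand: steel pin 8 mm wide, 40 mm long (nose tapers to 3 mm over the last 8 mm), below a round handle 16 mm wide, 44 mm long. Origin: tip of the pin; z up along it, handle from z = 40 to 84 mm. In the stand the handle's underside rests on the stand's top, the tip 6 mm above the bench.
- go_pin_shoulder (a point): Underside of the green handle, on the axis, 40 mm above the tip. When the gauge is home in the bore it rests on the block's top at the bore mouth.
- nogo_pin: NO-GO plug gauge with the RED handle, same shape, in the other hole of the stand. Leave alone.
- tray: Loose ball tray, about 0.2 kg, standing on the bench: blue-painted board 170 x 80 x 16 mm (x, y, z); in its middle an upright dark grip board, 70 mm along x, 14 mm thick in y, z = 16 to 68 mm: take it from above, fingers closing along y. Origin: underside centre, z up. Pockets 2.5 mm deep: 28 mm wide at x = +58 mm with the ball, an empty 18 mm one at x = -58 mm.
- tray_grip (a point): Point in the middle of the tray's grip board, 46 mm above the tray's underside; axes as the tray's.
- tray_pocket (a point): Centre of the floor of the ball's pocket, 58 mm along +x from the tray's centre and 13.5 mm above its underside.
- ball: Steel gauge ball, 24 mm wide, 57 g, lying loose in the tray's larger pocket (free to roll a few mm in it; it rolls over the rim if the tray tips more than about 35 degrees or is jerked). Origin: its centre.
- caliper: Digital caliper lying on the bench beyond the work, 235 mm long. Leave alone.
- glue: Red glue bottle, 56 mm wide, 150 mm tall, standing. Leave alone.
- parts_box: Clear plastic box 100 x 130 x 55 mm with a roll of yellow tape. Leave alone.

How it is judged:
By the outcome, as a careful person would: the job done as asked, in the order asked, and still so for the second after the job is handed in, while the arm keeps its last pose, push and grip.
It also fails if it takes over 62 s, if anything falls off the work surface, if the arm or the gripper's body presses on something with over 40 N, if the wrist force passes 120 N, or if a joint passes its speed limit or range.

## Working session

There is one attempt and no reset: what is moved stays moved. The work goes in short steps, Python scripts to look and compute and a tool call to move; the robot and the scene stay as the last step left them, time stands still between calls to the robot, and variables do not carry over. Pictures are saved under pics/ and viewed, at most 10 in all, crops included, and the job is handed in when it is done.

```bash
ls; mkdir -p pics
```

Run:
```python
from rig import bot, workorder, get_image
import cv2
for n in ("scene","top"):
    d=get_image(n); cv2.imwrite(f"pics/{n}0.png",d["image"])
    print(n,d["fx"],d["fy"],d["cx"],d["cy"],d["rvec"],d["tvec"])
o=bot.get_obs(); print(o["clock"],o["position"],o["eef_rot"],o["opening"],o["ft_force"])
```

```text
pics
rig.py
scene 419.11685849535456 419.11685849535456 316.86959091242755 194.30553601815535 [ 2.0509366   0.83327529 -0.45120488] [-0.45132783 -0.16804138  1.34072417]
top 396.1100175088598 396.1100175088598 321.8447789743094 201.16449082099672 [ 2.19617235 -2.15377088  0.0759222 ] [-0.00273838  0.64673712  0.89957619]
0.1 [0.21408788 0.58682529 0.22183956] [ 1.74011803e-01  9.84743363e-01 -6.26283156e-04 -9.25138996e-05] 0.08725100753418744 [-0.36323498  0.54152719  0.39235024]
```

View pics/scene0.png

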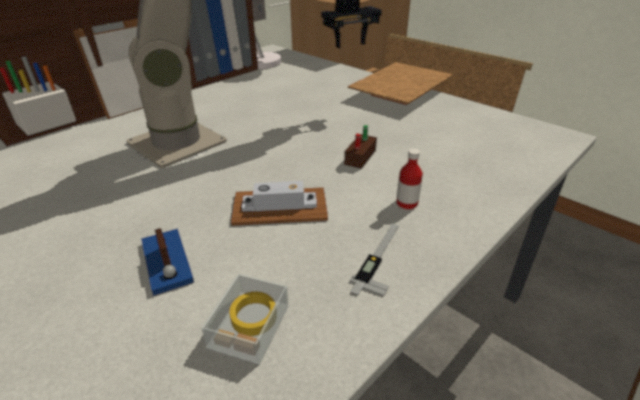

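View pics/top0.png

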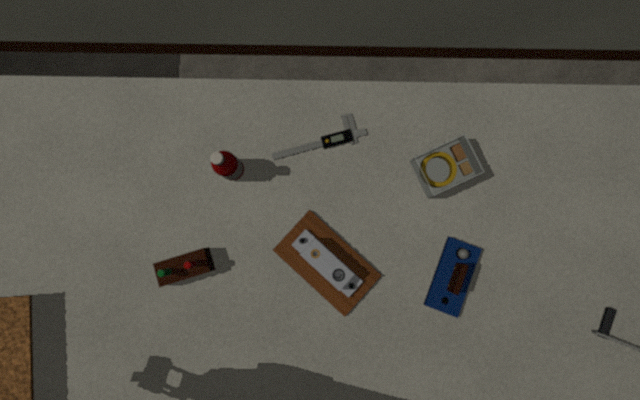

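The scene and top views show the following, in top-view pixels:
- Stand near (184,267), with green at (161,273) and red at (187,265).
- Block near (328,262), with the brass bore at (316,253) and the seat at (338,275).
- Tray near (454,277), with the ball at (463,254).

I'll zoom in on both views.

Create h.py:
```python
import cv2, numpy as np
from rig import bot, workorder, get_image
def avg(n,k=4):
    ds=[get_image(n) for _ in range(k)]
    d=dict(ds[0]); d["image"]=np.mean([x["image"] for x in ds],0).astype(np.uint8); return d
def PM(d):
    K=np.array([[d["fx"],0,d["cx"]],[0,d["fy"],d["cy"]],[0,0,1]]); R=cv2.Rodrigues(np.array(d["rvec"],float))[0]
    return K,R,np.array(d["tvec"],float).reshape(3)
def proj(d,P):
    K,R,t=PM(d); return cv2.projectPoints(np.atleast_2d(np.array(P,float)),R,t,K,None)[0].reshape(-1,2)
def tri(ds,dt,ps,pt):
    M=[PM(x) for x in (ds,dt)]; Ps=[K@np.c_[R,t] for K,R,t in M]
    X=cv2.triangulatePoints(Ps[0],Ps[1],np.array(ps,float).reshape(2,1),np.array(pt,float).reshape(2,1)).ravel(); return X[:3]/X[3]
def onz(d,p,z):
    K,R,t=PM(d); r=R.T@np.linalg.inv(K)@np.array([p[0],p[1],1.]); c=-R.T@t; return c+r*(z-c[2])/r[2]
def crop(im,x,y,w,h,s):
    c=cv2.resize(np.clip(im[y:y+h,x:x+w]*1.5,0,255).astype(np.uint8),None,fx=s,fy=s,interpolation=cv2.INTER_CUBIC)
    for i in range(-x%10,w,10): cv2.line(c,(i*s,0),(i*s,6),(0,255,255)); cv2.putText(c,str(x+i),(i*s-8,16),0,.33,(0,255,255))
    for j in range(-y%10,h,10): cv2.line(c,(0,j*s),(6,j*s),(0,255,255)); cv2.putText(c,str(y+j),(8,j*s+4),0,.33,(0,255,255))
    return c
def sheet(cs,name):
    H=max(c.shape[0] for c in cs); cv2.imwrite(name,np.hstack([cv2.copyMakeBorder(c,0,H-c.shape[0],0,4,0) for c in cs]))
```

Run:
```python
from h import *
import pickle
S=avg("scene",8);T=avg("top",8)
pickle.dump((S,T),open("st.pkl","wb"))
a,b=S["image"],T["image"]
sheet([crop(b,145,240,75,55,5),crop(a,335,115,55,60,7)],"pics/c1.png")
sheet([crop(b,270,205,60,1,1)],"pics/x.png")
t=[crop(b,265,205,125,115,3),crop(b,415,230,75,95,4)]
s=[crop(a,225,175,110,50,4),crop(a,135,220,62,75,4)]
for n,q in(("t",t),("s",s)): sheet(q,f"pics/_{n}.png")
u,v=cv2.imread("pics/_t.png"),cv2.imread("pics/_s.png")
W=max(u.shape[1],v.shape[1]); f=lambda c:cv2.copyMakeBorder(c,0,0,0,W-c.shape[1],0)
m=np.vstack([f(u),f(v)]);print(m.shape,cv2.imread("pics/c1.png").shape); cv2.imwrite("pics/c2.png",m[:, :800])
```

```text
(680, 696, 3) (420, 768, 3)
```

Run:
```python
from h import *
import pickle
S,T=pickle.load(open("st.pkl","rb"));a,b=S["image"],T["image"]
t=[crop(b,265,205,125,115,3),crop(b,415,230,75,95,3)]
s=[crop(a,225,175,110,50,5),crop(a,135,225,62,70,3)]
for n,q in(("t",t),("s",s)): sheet(q,f"pics/_{n}.png")
u,v=cv2.imread("pics/_t.png"),cv2.imread("pics/_s.png")
W=max(u.shape[1],v.shape[1]); f=lambda c:cv2.copyMakeBorder(c,0,0,0,W-c.shape[1],0)
m=np.vstack([f(u),f(v)]);print(m.shape); cv2.imwrite("pics/c2.png",m)
```

```text
(595, 744, 3)
```

View pics/c1.png

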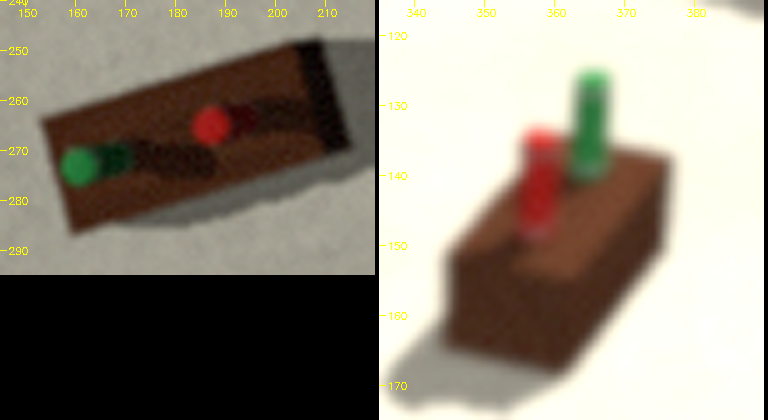

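View pics/c2.png

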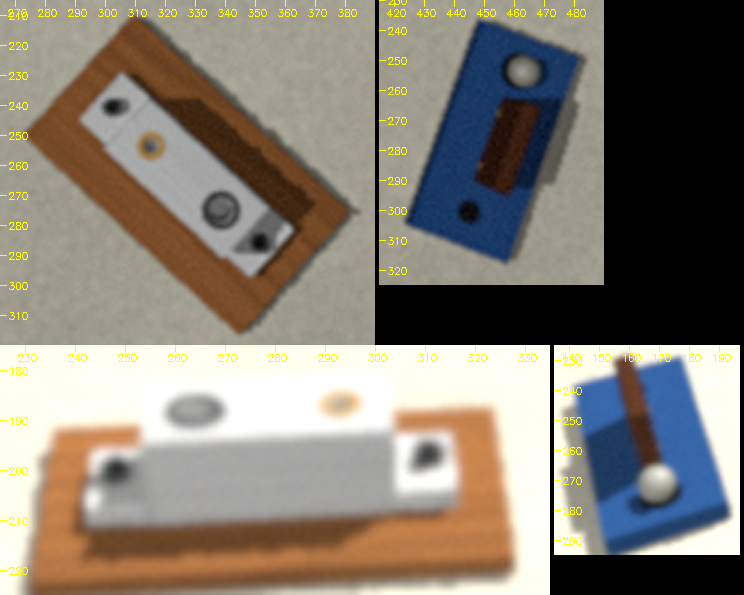

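Run:
```python
from h import *
import pickle
S,T=pickle.load(open("st.pkl","rb"))
def show(n,ps,pt): X=tri(S,T,ps,pt); e=[np.abs(proj(d,X)[0]-p).max().round(2) for d,p in((S,ps),(T,pt))]; print(n,X.round(4),e); return X
g=show("green top",(365.5,125.7),(160.7,273.2)); r=show("red top",(358,134),(187.2,265.2))
bo=show("bore",(293,186.8),(315.3,253.5)); se=show("seat",(263.8,188),(338.5,275))
ba=show("ball",(169,271.5),(463.2,253.5))
print("jig y dir",np.degrees(np.arctan2(*(se-bo)[1::-1])),np.linalg.norm(se-bo))
for n,p,z in(("green",(160.7,273.2),.09),("red",(187.2,265.2),.09),("bore",(315.3,253.5),.06),("seat",(338.5,275),.06),("ball",(463.2,253.5),.0255),("pock2",(444.5,300.5),.0135)):print(n,onz(T,p,z).round(4))
for n,p,z in(("green",(365.5,125.7),.09),("greenbot",(365,140.5),.046),("bore",(293,186.8),.06),("seat",(263.8,188),.06),("ball",(169,271.5),.0255)):print("S",n,onz(S,p,z).round(4))
# tray corners z=.016
C=[onz(T,p,.016)[:2] for p in((448,237),(482.5,249.5),(458.5,317.5),(424,304.5))]
print("tray",np.mean(C,0),[np.linalg.norm(C[i]-C[(i+1)%4]).round(4) for i in range(4)],np.degrees(np.arctan2(*((C[0]+C[1]-C[2]-C[3])[::-1]))))
C=[onz(T,p,.068)[:2] for p in((457.5,262),(468.5,264.5),(461.5,294.5),(447.5,290))]
print("grip",np.mean(C,0),[np.linalg.norm(C[i]-C[(i+1)%4]).round(4) for i in range(4)])
C=[onz(T,p,.012)[:2] for p in((311,210),(381.5,275.5),(346.5,315.5),(272,249))]
print("board",np.mean(C,0),[np.linalg.norm(C[i]-C[(i+1)%4]).round(4) for i in range(4)])
C=[onz(T,p,.046)[:2] for p in((153,264),(205,249),(211.5,271),(159,287))]
print("stand",np.mean(C,0),[np.linalg.norm(C[i]-C[(i+1)%4]).round(4) for i in range(4)],np.degrees(np.arctan2(*((C[0]-C[1])[::-1]))))
from scipy.spatial.transform import Rotation as Ro
print(Ro.from_quat(bot.get_obs()["eef_rot"]).as_matrix().round(3))
```

```text
green top [0.481  0.3547 0.0894] [np.float64(0.69), np.float64(0.79)]
red top [0.4994 0.2984 0.0896] [np.float64(0.82), np.float64(0.89)]
bore [0.528  0.0233 0.0586] [np.float64(0.76), np.float64(0.67)]
seat [ 0.4816 -0.0293  0.0593] [np.float64(0.69), np.float64(0.64)]
ball [ 0.5326 -0.3178  0.0236] [np.float64(0.66), np.float64(0.52)]
jig y dir -131.43783980656616 0.07015616532486742
green [0.4794 0.3528 0.09  ]
red [0.4976 0.2964 0.09  ]
bore [0.5267 0.0217 0.06  ]
seat [ 0.4805 -0.0307  0.06  ]
ball [ 0.5319 -0.3184  0.0255]
pock2 [ 0.4225 -0.2784  0.0135]
S green [0.4827 0.3556 0.09  ]
S greenbot [0.4882 0.3503 0.046 ]
S bore [0.5309 0.0232 0.06  ]
S seat [ 0.4837 -0.0288  0.06  ]
S ball [ 0.5358 -0.3177  0.0255]
tray [ 0.47715365 -0.29830428] [np.float64(0.0845), np.float64(0.1666), np.float64(0.0838), np.float64(0.1661)] -19.862089372446448
grip [ 0.48094382 -0.29362053] [np.float64(0.0245), np.float64(0.0671), np.float64(0.0317), np.float64(0.065)]
board [ 0.5046545  -0.00616562] [np.float64(0.2251), np.float64(0.1231), np.float64(0.232), np.float64(0.1297)]
stand [0.48790563 0.32284321] [np.float64(0.1222), np.float64(0.0519), np.float64(0.1233), np.float64(0.0536)] 107.21207494646171
[[-0.939  0.343 -0.   ]
 [ 0.343  0.939  0.   ]
 [ 0.     0.    -1.   ]]
```

Both views agree to within about 2 mm. The green handle is at (0.481,0.354), the bore at (0.528,0.023), the seat at (0.482,-0.030), and the tray at (0.478,-0.297) with yaw -20°. Next I move above the green gauge.

Units first: shifts go in shares of 0.8 m and turns go in shares of 4 rad. So -0.041 m / 0.8 = -0.0513, -0.016 m / 0.8 = -0.02.

Emit:
tcp_steps:
  ticks:
    - [-0.0513, -0.02, 0.0125, 0, 0, 0]
    - [-0.0513, -0.02, 0.0125, 0, 0, 0]
    - [-0.0513, -0.02, 0.0125, 0, 0, 0]
    - [-0.0513, -0.02, 0.0125, 0, 0, 0]
    - [-0.0513, -0.02, 0.0125, 0, 0, 0]
    - [-0.0513, -0.02, 0.0125, 0, 0, 0]
    - [-0.0513, -0.02, 0.0125, 0, 0, 0]
    - [-0.0513, -0.02, 0.0125, 0, 0, 0]

```text
clock: 1.9
position: [0.4795, 0.3536, 0.1424]
eef_rot: [0.174, 0.985, 0.0, 0.0]
ft_force: [0.2, 0.3, -0.4]
opening: 0.0871
gripper_force: 0.0
```

Emit:
tcp_steps:
  ticks:
    - [0, 0, 0, 0, 0, 0.0458]
    - [0, 0, 0, 0, 0, 0.0458]
    - [0, 0, 0, 0, 0, 0.0458]
    - [0, 0, 0, 0, 0, 0.0458]
    - [0, 0, 0, 0, 0, 0.0458]
    - [0, 0, 0, 0, 0, 0]

```text
clock: 2.65
position: [0.4784, 0.3546, 0.1426]
eef_rot: [0.591, 0.807, 0.0, 0.0]
ft_force: [-0.1, 0.0, -0.4]
opening: 0.0869
gripper_force: 0.0
```

Add to h.py:
```python
from scipy.spatial.transform import Rotation as Ro
def go(target, yaw_y=None):
    "tool-axes shift to target TCP; yaw_y: wanted angle of tool y in deg (mod 180)"
    o=bot.get_obs(); R=Ro.from_quat(o["eef_rot"]).as_matrix(); p=np.array(o["position"])
    y=np.degrees(np.arctan2(R[1,1],R[0,1])); print("t",round(o["clock"],2),"pos",p.round(4),"yaw_y",y.round(2),"tilt",np.degrees(np.arccos(-R[2,2])).round(2),"F",np.round(o["ft_force"],1),"open",round(o["opening"],4))
    if target is not None: print("d tool",(R.T@(np.array(target)-p)).round(4))
    if yaw_y is not None: print("rz",(-np.radians((yaw_y-y+90)%180-90)).round(4))
```

```bash
python3 -c "
from h import *
go((.4805,.354,.055),17.6)
S=avg('scene',2);T=avg('top',2)
a,b=S['image'],T['image']
sheet([crop(b,120,225,110,90,4),crop(a,320,85,65,75,5)],'pics/c3.png')"
```

```text
t 2.65 pos [0.4784 0.3546 0.1426] yaw_y 17.61 tilt 0.01 F [-0.1  0.  -0.4] open 0.0869
d tool [-0.0013  0.0018  0.0876]
rz 0.0001
```

View pics/c3.png

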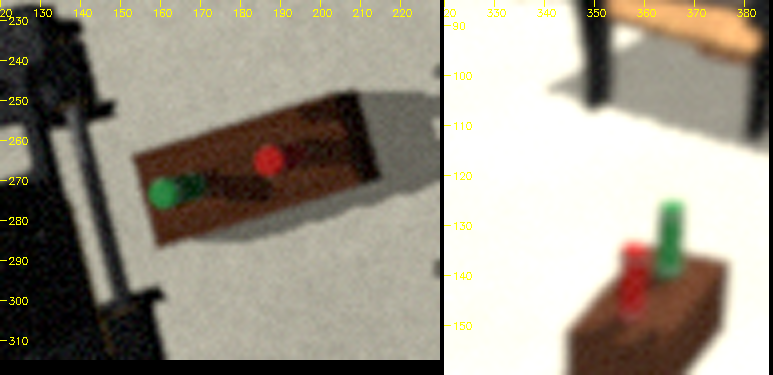

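```bash
python3 -c "
from h import *
o=bot.get_obs();p=np.array(o['position']);R=Ro.from_quat(o['eef_rot']).as_matrix()
for n in('scene','top'):
    d=get_image(n)
    print(n,proj(d,[p,p+R[:,1]*.0435,p-R[:,1]*.0435,p+R[:,1]*.0585,p-R[:,1]*.0585]).round(1).tolist())"
```

```text
scene [[365.1, 108.4], [379.7, 111.1], [350.9, 105.8], [384.8, 112.0], [346.1, 104.9]]
top [[149.0, 276.3], [143.6, 255.5], [154.4, 297.3], [141.8, 248.3], [156.3, 304.5]]
```

The fingertips show in the images where the projected TCP predicts, straddling the green handle with the red one clear. I descend and grip.

To row units: 0.02 m / 0.8 = 0.025, 0.018 m / 0.8 = 0.0225.

Emit:
tcp_steps:
  ticks:
    - [-0.0009, 0.0011, 0.025, 0, 0, 0]
    - [-0.0008, 0.0011, 0.025, 0, 0, 0]
    - [0, 0, 0.025, 0, 0, 0]
    - [0, 0, 0.0225, 0, 0, 0]
    - [0, 0, 0.012, 0, 0, 0]
    - [0, 0, 0, 0, 0, 0]

```text
clock: 3.7
position: [0.4803, 0.3536, 0.0545]
eef_rot: [0.591, 0.807, -0.0, -0.0]
ft_force: [0.3, 0.3, 0.5]
opening: 0.0871
gripper_force: 0.0
```

Emit:
tcp_steps:
  ticks:
    - [0, 0, 0, 0, 0, 0]
    - [0, 0, 0, 0, 0, 0]
    - [0, 0, 0, 0, 0, 0]
    - [0, 0, 0, 0, 0, 0]
    - [0, 0, 0, 0, 0, 0]
    - [0, 0, 0, 0, 0, 0]
  finger_gap: 0

```text
clock: 4.45
position: [0.4806, 0.3538, 0.055]
eef_rot: [0.591, 0.807, 0.0, -0.0]
ft_force: [1.4, 0.9, 0.0]
opening: 0.035
gripper_force: 0.0
```

```bash
python3 -c "
from h import *
go((.4805,.354,.055),17.6)"
```

```text
t 4.45 pos [0.4806 0.3538 0.055 ] yaw_y 17.53 tilt 0.0 F [1.4 0.9 0. ] open 0.035
d tool [ 0.0002  0.     -0.    ]
rz -0.0012
```

Emit:
tcp_steps:
  ticks:
    - [0, 0, 0, 0, 0, 0]
    - [0, 0, 0, 0, 0, 0]
    - [0, 0, 0, 0, 0, 0]
    - [0, 0, 0, 0, 0, 0]
    - [0, 0, 0, 0, 0, 0]

```text
clock: 5.08
position: [0.4805, 0.3538, 0.0549]
eef_rot: [0.591, 0.807, -0.0, -0.0]
ft_force: [-1.0, 0.4, 1.2]
opening: 0.0151
gripper_force: 30.0
```

Emit:
tcp_steps:
  ticks:
    - [0, 0, -0.0063, 0, 0, 0]
    - [0, 0, -0.0188, 0, 0, 0]
    - [0, 0, -0.0375, 0, 0, 0]
    - [0, 0, -0.0375, 0, 0, 0]
    - [0, 0, -0.0125, 0, 0, 0]
    - [0, 0, 0, 0, 0, 0]

```text
clock: 5.82
position: [0.4808, 0.354, 0.1455]
eef_rot: [0.591, 0.807, 0.001, 0.0]
ft_force: [-0.3, 0.0, -0.2]
opening: 0.0155
gripper_force: 30.0
```

```bash
python3 -c "
from h import *
go((.4805,.354,.055),17.6)"
```

```text
t 5.83 pos [0.4808 0.354  0.1455] yaw_y 17.54 tilt 0.08 F [-0.3  0.  -0.2] open 0.0155
d tool [-0.     -0.0004  0.0905]
rz -0.0011
```

To row units: -0.055 m / 0.8 = -0.0688, -0.03 m / 0.8 = -0.0375.

Emit:
tcp_steps:
  ticks:
    - [0, 0, -0.0375, 0, 0, 0]
    - [-0.0375, -0.0063, -0.0063, 0, 0, 0]
    - [-0.0625, -0.0104, 0, 0, 0, 0]
    - [-0.0688, -0.0114, 0, 0, 0, 0]
    - [-0.0688, -0.0114, 0, 0, 0, 0]
    - [-0.0688, -0.0114, 0, 0, 0, 0]
    - [-0.0625, -0.0104, 0.0125, 0, 0, 0]
    - [-0.0438, -0.0073, 0.0188, 0, 0, 0]

```text
clock: 6.82
position: [0.5275, 0.02, 0.1538]
eef_rot: [0.592, 0.806, -0.0, -0.0]
ft_force: [1.2, 0.8, -0.8]
opening: 0.015
gripper_force: 30.0
```

Emit:
tcp_steps:
  ticks:
    - [0, 0, 0.025, 0, 0, 0]
    - [0, 0, 0, 0, 0, 0]

```text
clock: 7.08
position: [0.5262, 0.0223, 0.1327]
eef_rot: [0.591, 0.806, -0.002, -0.001]
ft_force: [0.2, 0.8, -0.3]
opening: 0.0148
gripper_force: 30.0
```

```bash
python3 -c "
from h import *
go((.528,.0230,.12))
S=avg('scene',4);T=avg('top',4)
import pickle;pickle.dump((S,T),open('st2.pkl','wb'))
a,b=S['image'],T['image']
o=bot.get_obs();p=np.array(o['position'])
for d in(S,T): print(proj(d,[p,p-[0,0,.049],p+[0,0,.035]]).round(1).tolist())
sheet([crop(b,265,215,90,80,4),crop(a,255,125,75,80,5)],'pics/c4.png')"
```

```text
t 7.08 pos [0.5262 0.0223 0.1327] yaw_y 17.5 tilt 0.25 F [ 0.2  0.8 -0.3] open 0.0148
d tool [0.0001 0.002  0.0127]
[[290.7, 159.3], [291.6, 177.2], [289.9, 145.9]]
[[313.7, 254.7], [314.4, 253.5], [313.2, 255.7]]
```

View pics/c4.png

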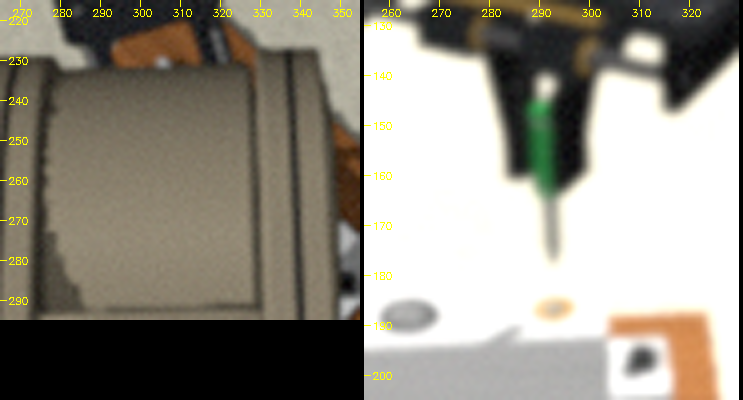

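The scene view shows the gauge over the bore, with its tip at about (293,177) and the brass rim at (293,186.5). The arm hides the bore in the top view. I'll measure the axis numerically to get the tilt and the offset.

Run:
```python
from h import *
import pickle
S0,T0=pickle.load(open("st.pkl","rb"));S,T=pickle.load(open("st2.pkl","rb"))
def sat(im,x,y,w,h):
    c=im[y:y+h,x:x+w].astype(float); s=c[...,2]-c[...,0]; s=np.clip(s-np.median(s)-12,0,None)
    X,Y=np.meshgrid(np.arange(x,x+w),np.arange(y,y+h)); return (s*X).sum()/s.sum(),(s*Y).sum()/s.sum()
print("bore S0",np.round(sat(S0["image"],286,182,14,9),2),"S2",np.round(sat(S["image"],286,182,14,9),2),"T0",np.round(sat(T0["image"],309,247,13,13),2))
im=S["image"].astype(float); g=np.clip(im[...,1]-im[...,2]-15,0,None)
o=bot.get_obs(); p=np.array(o["position"])
xs=np.arange(282,304)
for y in range(143,182):
    a=g[y,282:304]; b=im[y,282:304].mean(-1); bg=np.median(b); d=np.clip(bg-b-12,0,None)
    print(y, "green %.2f w%.0f"%((a*xs).sum()/a.sum(),a.sum()) if a.sum()>40 else "", "dark %.2f w%.0f"%((d*xs).sum()/d.sum(),d.sum()) if y>162 and d.sum()>20 else "")
print(proj(S,[p+[0,0,z] for z in(.035,.013,-.009,-.02,-.03,-.04,-.049)]).round(2).tolist())
G=S0["image"].astype(float);g0=np.clip(G[...,1]-G[...,2]-15,0,None)[118:146,358:374]
Y,X=np.mgrid[118:146,358:374];print("green centroid S0",(g0*X).sum()/g0.sum(),(g0*Y).sum()/g0.sum(), proj(S,[.4805,.3538,.068]))
G=T0["image"].astype(float);g0=np.clip(G[...,1]-G[...,2]-40,0,None)[262:284,150:172]
Y,X=np.mgrid[262:284,150:172];print("green T0",(g0*X).sum()/g0.sum(),(g0*Y).sum()/g0.sum(), proj(T,[.4805,.3538,.09]))
```

```text
bore S0 [292.74 186.22] S2 [292.75 186.23] T0 [314.87 253.23]
143  
144  
145 green 289.46 w61 
146 green 289.51 w162 
147 green 289.51 w158 
148 green 289.55 w91 
149 green 289.70 w56 
150 green 289.84 w67 
151 green 289.85 w110 
152 green 289.95 w130 
153 green 289.98 w128 
154 green 289.92 w130 
155 green 289.91 w122 
156 green 289.94 w126 
157 green 290.06 w127 
158 green 290.23 w122 
159 green 290.45 w99 
160 green 290.67 w82 
161 green 290.91 w57 
162  
163  dark 292.13 w525
164  dark 291.88 w356
165  dark 291.77 w244
166  dark 291.89 w209
167  dark 291.93 w198
168  dark 291.99 w201
169  dark 292.04 w201
170  dark 292.07 w193
171  dark 292.11 w193
172  dark 292.15 w193
173  dark 292.16 w193
174  dark 292.26 w174
175  dark 292.37 w140
176  dark 292.39 w96
177  dark 292.40 w38
178  
179  
180  
181  
[[289.95, 145.86], [290.41, 154.36], [290.86, 162.64], [291.08, 166.71], [291.28, 170.35], [291.47, 173.96], [291.65, 177.17]]
green centroid S0 364.87410071942446 131.68705035971223 [[364.11397061 132.53479533]]
green T0 160.20068027210885 272.99319727891157 [[160.26495507 272.66543537]]
```

Run:
```python
from h import *
import pickle
S,T=pickle.load(open("st.pkl","rb"))
base=np.array([.4805,.3538])
gt=onz(T,(160.20,272.99),.09);bt=onz(T,(314.87,253.23),.06); gt2=onz(T,(160.5,273.1),.09);bt2=onz(T,(315.2,253.4),.06)
print("top rel",(base+(bt-gt)[:2]).round(4),(base+(bt2-gt2)[:2]).round(4))
gs=onz(S,(364.87,131.69),.068);bs=onz(S,(292.74,186.22),.06);print("scene rel",(base+(bs-gs)[:2]).round(4))
for off in((.8,0),(.8,-.4),(.8,.4),(.8,-.85)): print("scene bias",off,onz(S,(292.74-off[0],186.22-off[1]),.06).round(4))
P=np.array([.528,.0225,.06]);print(((proj(S,[P+[.001,0,0],P+[0,.001,0]])-proj(S,P))).round(3))
go((.528,.0225,.113))
```

```text
top rel [0.528  0.0226] [0.5278 0.0225]
scene rel [0.5304 0.0187]
scene bias (0.8, 0) [0.5271 0.0232 0.06  ]
scene bias (0.8, -0.4) [0.5284 0.022  0.06  ]
scene bias (0.8, 0.4) [0.5259 0.0243 0.06  ]
scene bias (0.8, -0.85) [0.5299 0.0206 0.06  ]
[[ 0.281  0.158]
 [ 0.305 -0.166]]
t 7.47 pos [0.5281 0.023  0.1354] yaw_y 17.56 tilt 0.05 F [ 0.1 -0.1 -0.6] open 0.0151
d tool [-0.0005 -0.0002  0.0224]
```

Top and scene agree once their biases are removed, with the bore at (0.528,0.0225) and no tilt in the gauge. I start the insertion.

To row units: 0.01 m / 0.8 = 0.0125, 0.003 m / 0.8 = 0.0038.

Emit:
tcp_steps:
  ticks:
    - [-0.0006, -0.0003, 0.0125, 0, 0, 0]
    - [0, 0, 0.0125, 0, 0, 0]
    - [0, 0, 0.0038, 0, 0, 0]
    - [0, 0, 0, 0, 0, 0]
    - [0, 0, 0, 0, 0, 0]

```text
clock: 8.1
position: [0.528, 0.0221, 0.1122]
eef_rot: [0.591, 0.807, 0.0, 0.0]
ft_force: [0.1, 0.1, -0.6]
opening: 0.015
gripper_force: 30.0
```

Emit:
tcp_steps:
  ticks:
    - [0, 0, 0.005, 0, 0, 0]
    - [0, 0, 0.005, 0, 0, 0]
    - [0, 0, 0, 0, 0, 0]

```text
clock: 8.48
position: [0.5275, 0.0221, 0.1035]
eef_rot: [0.591, 0.807, -0.0, -0.0]
ft_force: [0.5, -0.6, -0.5]
opening: 0.0147
gripper_force: 30.0
```

```bash
python3 -c "
from h import *
go((.528,.0225,.069))"
```

```text
t 8.47 pos [0.5275 0.0221 0.1035] yaw_y 17.53 tilt 0.04 F [ 0.5 -0.6 -0.5] open 0.0147
d tool [0.0002 0.0006 0.0345]
```

To row units: 0.004 m / 0.8 = 0.005, 0.0003 m / 0.8 = 0.0004.

Emit:
tcp_steps:
  ticks:
    - [0, 0.0004, 0.005, 0, 0, 0]
    - [0, 0, 0.005, 0, 0, 0]
    - [0, 0, 0, 0, 0, 0]

```text
clock: 8.85
position: [0.5278, 0.0222, 0.0955]
eef_rot: [0.591, 0.807, -0.0, -0.0]
ft_force: [-1.4, 0.6, -1.3]
opening: 0.0153
gripper_force: 30.0
```

Emit:
tcp_steps:
  ticks:
    - [0, 0, 0.0038, 0, 0, 0]
    - [0, 0, 0.0038, 0, 0, 0]
    - [0, 0, 0, 0, 0, 0]

```text
clock: 9.22
position: [0.5279, 0.0222, 0.0896]
eef_rot: [0.591, 0.807, -0.0, -0.0]
ft_force: [-1.0, -0.6, -1.2]
opening: 0.0153
gripper_force: 30.0
```

```bash
python3 -c "
from h import *
go((.528,.0225,.069))"
```

```text
t 9.22 pos [0.5279 0.0222 0.0896] yaw_y 17.53 tilt 0.03 F [-1.  -0.6 -1.2] open 0.0153
d tool [0.0003 0.0002 0.0206]
```

To row units: 0.005 m / 0.8 = 0.0063, 0.003 m / 0.8 = 0.0038.

Emit:
tcp_steps:
  ticks:
    - [0, 0, 0.0063, 0, 0, 0]
    - [0, 0, 0.0063, 0, 0, 0]
    - [0, 0, 0.0063, 0, 0, 0]
    - [0, 0, 0.0038, 0, 0, 0]
    - [0, 0, 0, 0, 0, 0]
    - [0, 0, 0, 0, 0, 0]

```text
clock: 9.98
position: [0.5278, 0.0222, 0.0718]
eef_rot: [0.591, 0.807, -0.0, -0.0]
ft_force: [-1.7, -1.8, -2.1]
opening: 0.0152
gripper_force: 30.0
```

Emit:
tcp_steps:
  ticks:
    - [0, 0, 0.0013, 0, 0, 0]
    - [0, 0, 0.0013, 0, 0, 0]
    - [0, 0, 0, 0, 0, 0]

```text
clock: 10.35
position: [0.528, 0.0221, 0.0699]
eef_rot: [0.591, 0.807, -0.0, -0.0]
ft_force: [-3.6, -2.3, 0.9]
opening: 0.015
gripper_force: 30.0
```

Emit:
tcp_steps:
  ticks:
    - [0, 0, 0.0013, 0, 0, 0]
    - [0, 0, 0, 0, 0, 0]

```text
clock: 10.6
position: [0.528, 0.0221, 0.0689]
eef_rot: [0.591, 0.807, -0.0, -0.0]
ft_force: [-3.0, -3.2, 2.1]
opening: 0.0148
gripper_force: 30.0
```

To row units: 0.001 m / 0.8 = 0.0013, -0.0003 m / 0.8 = -0.0004.

Emit:
tcp_steps:
  ticks:
    - [-0.0004, -0.0005, 0.0013, 0, 0, 0]
    - [0, 0, 0, 0, 0, 0]

```text
clock: 10.85
position: [0.5281, 0.022, 0.0688]
eef_rot: [0.591, 0.807, 0.0, 0.0]
ft_force: [-7.1, -2.8, 12.0]
opening: 0.0155
gripper_force: 30.0
```

Emit:
tcp_steps:
  ticks:
    - [0, 0, 0.0013, 0, 0, 0]
    - [0, 0, 0, 0, 0, 0]

```text
clock: 11.1
position: [0.5282, 0.022, 0.0686]
eef_rot: [0.591, 0.807, 0.001, -0.0]
ft_force: [-11.1, -3.4, 22.5]
opening: 0.0151
gripper_force: 30.1
```

Emit:
tcp_steps:
  ticks:
    - [0, 0, 0.0013, 0, 0, 0]
    - [0, 0, 0, 0, 0, 0]

```text
clock: 11.35
position: [0.5283, 0.022, 0.0685]
eef_rot: [0.591, 0.807, 0.001, -0.0]
ft_force: [-15.6, -2.9, 34.0]
opening: 0.0155
gripper_force: 30.1
```

The gauge stopped hard with the TCP at z = 0.0686, and 0.069 was expected at home. I relieve the push, release, and retract.

To row units: -0.0025 m / 0.8 = -0.0031.

Emit:
tcp_steps:
  ticks:
    - [0, 0, -0.0031, 0, 0, 0]
    - [0, 0, 0, 0, 0, 0]

```text
clock: 11.6
position: [0.528, 0.022, 0.0688]
eef_rot: [0.591, 0.807, 0.0, 0.0]
ft_force: [-5.0, -1.9, 7.1]
opening: 0.0153
gripper_force: 30.0
```

Emit:
tcp_steps:
  ticks:
    - [0, 0, 0, 0, 0, 0]
    - [0, 0, 0, 0, 0, 0]
    - [0, 0, 0, 0, 0, 0]
    - [0, 0, 0, 0, 0, 0]
    - [0, 0, 0, 0, 0, 0]
  finger_gap: 0.06

```text
clock: 12.22
position: [0.5278, 0.0219, 0.0684]
eef_rot: [0.591, 0.807, 0.0, -0.0]
ft_force: [-0.3, -0.2, -0.5]
opening: 0.0557
gripper_force: 0.0
```

Emit:
tcp_steps:
  ticks:
    - [0, 0, -0.025, 0, 0, 0]
    - [0, 0, -0.05, 0, 0, 0]
    - [0, 0, -0.0625, 0, 0, 0]
    - [0, 0, -0.0375, 0, 0, 0]
  finger_gap: 0.087

```text
clock: 12.72
position: [0.5284, 0.0218, 0.2109]
eef_rot: [0.591, 0.807, 0.001, 0.001]
ft_force: [0.3, 0.3, -0.4]
opening: 0.0853
gripper_force: 0.0
```

```bash
python3 -c "
from h import *
go((.4785,-.2965,.13),70)"
```

```text
t 12.72 pos [0.5284 0.0218 0.2109] yaw_y 17.52 tilt 0.15 F [ 0.3  0.3 -0.4] open 0.0853
d tool [-0.2885 -0.1436  0.0806]
rz -0.916
```

To row units: -0.055 m / 0.8 = -0.0688, -0.05 m / 0.8 = -0.0625.

Emit:
tcp_steps:
  ticks:
    - [-0.0375, -0.0188, 0, 0, 0, 0]
    - [-0.0625, -0.0313, 0, 0, 0, 0]
    - [-0.0688, -0.0344, 0, 0, 0, 0]
    - [-0.0688, -0.0344, 0, 0, 0, 0]
    - [-0.0688, -0.0344, 0, 0, 0, 0]
    - [-0.0438, -0.0219, 0, 0, 0, 0]
    - [-0.01, -0.005, 0, 0, 0, 0]

```text
clock: 13.6
position: [0.4759, -0.2991, 0.2084]
eef_rot: [0.593, 0.805, -0.0, 0.0]
ft_force: [-0.0, 1.6, -1.1]
opening: 0.0871
gripper_force: 0.0
```

Emit:
tcp_steps:
  ticks:
    - [0, 0, 0.0125, 0, 0, -0.046]
    - [0, 0, 0.0125, 0, 0, -0.046]
    - [0, 0, 0.0125, 0, 0, -0.0458]
    - [0, 0, 0.0125, 0, 0, -0.0458]
    - [0, 0, 0.0125, 0, 0, -0.0458]
    - [0, 0, 0, 0, 0, 0]
    - [0, 0, 0, 0, 0, 0]

```text
clock: 14.48
position: [0.4776, -0.2957, 0.1588]
eef_rot: [0.175, 0.985, 0.0, 0.0]
ft_force: [0.6, 0.3, -0.5]
opening: 0.0871
gripper_force: 0.0
```

```bash
python3 -c "
from h import *
go((.4785,-.298,.13),70)
S=avg('scene',4);T=avg('top',4)
import pickle;pickle.dump((S,T),open('st3.pkl','wb'))
a,b=S['image'],T['image']
go((.4785,-.298,.13),70)
sheet([crop(b,290,205,85,90,3),crop(b,410,225,80,100,3),crop(a,130,180,60,110,3),crop(a,255,150,50,50,2)],'pics/c5.png')"
```

```text
t 14.47 pos [ 0.4776 -0.2957  0.1588] yaw_y 69.87 tilt 0.02 F [ 0.6  0.3 -0.5] open 0.0871
d tool [-0.0016 -0.0019  0.0288]
rz -0.0022
t 14.88 pos [ 0.4773 -0.2962  0.1585] yaw_y 70.05 tilt 0.01 F [ 0.4 -0.1 -0.3] open 0.0867
d tool [-0.0018 -0.0013  0.0285]
rz 0.0008
```

View pics/c5.png

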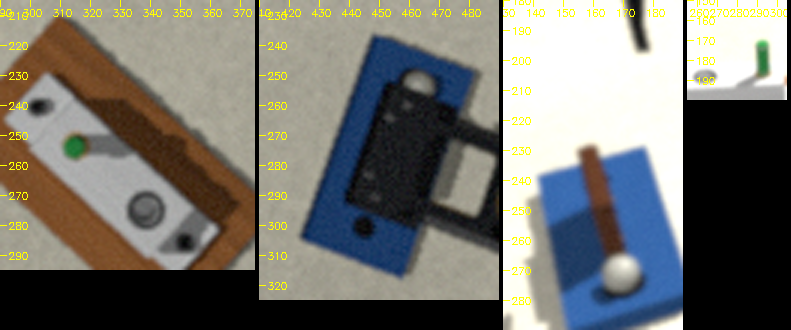

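The gauge is standing home in the bore: green top at (315,254) in the top view, base on the block at (292,187) in the scene view. The ball is in its pocket at (168,272) in the scene view, and the gripper straddles the grip board. I check the grip height and descend.

To row units: 0.03 m / 0.8 = 0.0375, 0.025 m / 0.8 = 0.0313.

```bash
python3 -c "
from h import *
import pickle
S,T=pickle.load(open('st.pkl','rb'))
print('grip -x end top',tri(S,T,(158.5,229.5),(454.5,292)).round(3))
S,T=pickle.load(open('st3.pkl','rb'))
print('gauge top',tri(S,T,(291.8,171.5),(314.8,254)).round(3))"
```

```text
grip -x end top [ 0.45  -0.285  0.064]
gauge top [0.529 0.023 0.103]
```

Emit:
tcp_steps:
  ticks:
    - [-0.0011, -0.0009, 0.025, 0, 0, 0]
    - [-0.0011, -0.0008, 0.0375, 0, 0, 0]
    - [0, 0, 0.0375, 0, 0, 0]
    - [0, 0, 0.0313, 0, 0, 0]
    - [0, 0, 0.0206, 0, 0, 0]
    - [0, 0, 0.0125, 0, 0, 0]
    - [0, 0, 0, 0, 0, 0]
    - [0, 0, 0, 0, 0, 0]

```text
clock: 15.88
position: [0.479, -0.2983, 0.0277]
eef_rot: [0.173, 0.985, -0.0, 0.001]
ft_force: [0.2, -0.2, -0.5]
opening: 0.0869
gripper_force: 0.0
```

Emit:
tcp_steps:
  ticks:
    - [0, 0, 0, 0, 0, 0]
    - [0, 0, 0, 0, 0, 0]
    - [0, 0, 0, 0, 0, 0]
    - [0, 0, 0, 0, 0, 0]
    - [0, 0, 0, 0, 0, 0]
    - [0, 0, 0, 0, 0, 0]
    - [0, 0, 0, 0, 0, 0]
    - [0, 0, 0, 0, 0, 0]
  finger_gap: 0

```text
clock: 16.88
position: [0.4784, -0.298, 0.0269]
eef_rot: [0.173, 0.985, 0.0, -0.0]
ft_force: [-1.1, -1.3, 0.6]
opening: 0.015
gripper_force: 1.7
```

Emit:
tcp_steps:
  ticks:
    - [0, 0, 0, 0, 0, 0]
    - [0, 0, 0, 0, 0, 0]
    - [0, 0, 0, 0, 0, 0]
    - [0, 0, 0, 0, 0, 0]

```text
clock: 17.38
position: [0.4785, -0.298, 0.0269]
eef_rot: [0.173, 0.985, 0.0, 0.0]
ft_force: [-0.4, -0.6, -0.0]
opening: 0.0136
gripper_force: 30.0
```

To row units: -0.014 m / 0.8 = -0.0175, -0.013 m / 0.8 = -0.0163.

Emit:
tcp_steps:
  ticks:
    - [0, 0, -0.0025, 0, 0, 0]
    - [0, 0, -0.0063, 0, 0, 0]
    - [0, 0, -0.0113, 0, 0, 0]
    - [0, 0, -0.015, 0, 0, 0]
    - [0, 0, -0.0175, 0, 0, 0]
    - [0, 0, -0.0175, 0, 0, 0]
    - [0, 0, -0.0175, 0, 0, 0]
    - [0, 0, -0.0163, 0, 0, 0]

```text
clock: 18.38
position: [0.4785, -0.298, 0.111]
eef_rot: [0.173, 0.985, 0.0, 0.0]
ft_force: [0.1, 0.1, -1.9]
opening: 0.0136
gripper_force: 30.0
```

Emit:
tcp_steps:
  ticks:
    - [0, 0, -0.0125, 0, 0, 0]
    - [0, 0, -0.0088, 0, 0, 0]
    - [0, 0, -0.005, 0, 0, 0]
    - [0, 0, -0.0013, 0, 0, 0]
    - [0, 0, 0, 0, 0, 0]

```text
clock: 19.0
position: [0.4783, -0.298, 0.1316]
eef_rot: [0.173, 0.985, 0.0, -0.0]
ft_force: [0.0, 0.5, -1.7]
opening: 0.0134
gripper_force: 30.0
```

```bash
python3 -c "
from h import *
go((.444,-.082,.132),70)
a=avg('scene',2)['image'];b=avg('top',2)['image']
sheet([crop(b,400,220,110,110,3),crop(a,120,190,100,110,4)],'pics/c6.png')"
```

```text
t 19.0 pos [ 0.4783 -0.298   0.1316] yaw_y 70.07 tilt 0.03 F [ 0.   0.5 -1.7] open 0.0134
d tool [ 0.1059  0.1913 -0.0003]
rz 0.0013
```

View pics/c6.png

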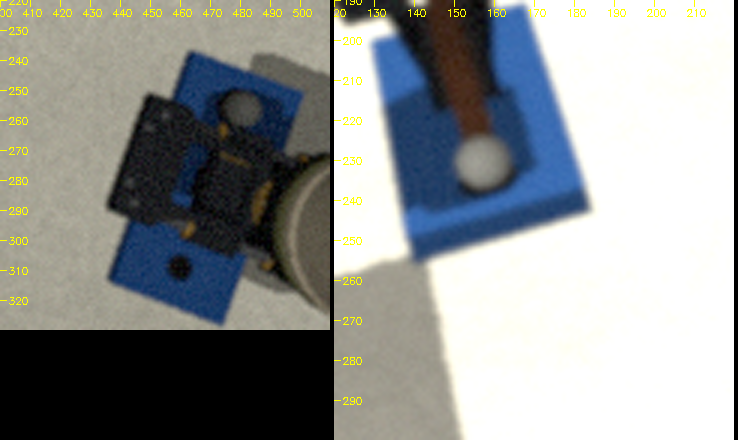

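The tray hangs level and the ball is in its pocket at (157,229) in the scene view and (481,254) in the top view. I carry it smoothly to beside the seat.

To row units: 0.0172 m / 0.8 = 0.0215, 0.0138 m / 0.8 = 0.0173.

Emit:
tcp_steps:
  ticks:
    - [0.0024, 0.0043, 0, 0, 0, 0]
    - [0.0049, 0.0086, 0, 0, 0, 0]
    - [0.0073, 0.0129, 0, 0, 0, 0]
    - [0.0096, 0.0173, 0, 0, 0, 0]
    - [0.0121, 0.0215, 0, 0, 0, 0]
    - [0.0121, 0.0215, 0, 0, 0, 0]
    - [0.0121, 0.0215, 0, 0, 0, 0]
    - [0.0121, 0.0215, 0, 0, 0, 0]

```text
clock: 20.2
position: [0.4587, -0.1795, 0.132]
eef_rot: [0.173, 0.985, 0.0, 0.0]
ft_force: [-0.3, -0.5, -2.2]
opening: 0.0139
gripper_force: 30.0
```

Emit:
tcp_steps:
  ticks:
    - [0.0121, 0.0215, 0, 0, 0, 0]
    - [0.0121, 0.0215, 0, 0, 0, 0]
    - [0.0121, 0.0215, 0, 0, 0, 0]
    - [0.0096, 0.0173, 0, 0, 0, 0]
    - [0.0073, 0.0129, 0, 0, 0, 0]
    - [0.0049, 0.0086, 0, 0, 0, 0]
    - [0.0024, 0.0043, 0, 0, 0, 0]
    - [0, 0, 0, 0, 0, 0]

```text
clock: 21.2
position: [0.4428, -0.0839, 0.1319]
eef_rot: [0.173, 0.985, 0.0, 0.0]
ft_force: [-0.5, -0.3, -2.6]
opening: 0.0137
gripper_force: 30.0
```

Emit:
tcp_steps:
  ticks:
    - [0, 0, 0, 0, 0, 0]
    - [0, 0, 0, 0, 0, 0]
    - [0, 0, 0, 0, 0, 0]
    - [0, 0, 0, 0, 0, 0]

```text
clock: 21.7
position: [0.4428, -0.0839, 0.1319]
eef_rot: [0.173, 0.985, 0.0, -0.0]
ft_force: [0.0, 0.3, -1.7]
opening: 0.0141
gripper_force: 30.0
```

```bash
python3 -c "
from h import *
go((.4433,-.0839,.132),70)
a=avg('scene',2);b=avg('top',2)
for d in (a,b): print(proj(d,[[.528,.0222,.06],[.4818,-.0302,.06]]).round(1).tolist())
go(None)
sheet([crop(b['image'],260,200,170,150,2),crop(a['image'],190,120,140,110,3)],'pics/c7.png')"
```

```text
t 21.7 pos [ 0.4428 -0.0839  0.1319] yaw_y 70.07 tilt 0.0 F [ 0.   0.3 -1.7] open 0.0141
d tool [-0.0004  0.0002 -0.0001]
rz 0.0011
[[291.9, 186.5], [262.9, 187.9]]
[[315.1, 252.9], [338.3, 274.4]]
t 21.9 pos [ 0.4428 -0.0838  0.1319] yaw_y 70.08 tilt 0.0 F [ 0.2 -0.6 -2.8] open 0.0138
```

View pics/c7.png

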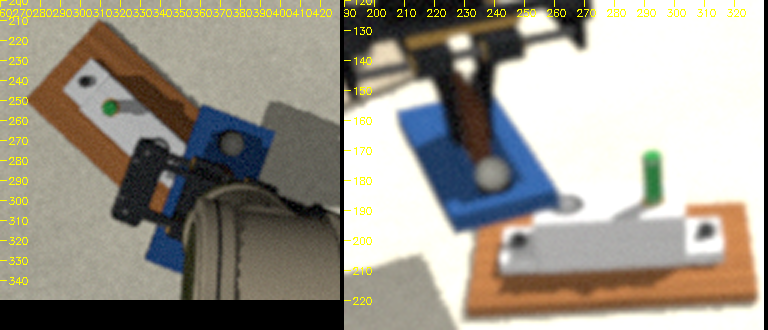

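The tray hangs level. The ball is in its pocket at (238,175) in the scene view and (375,268) in the top view. The seat at (263,188) is uncovered and the gauge is upright in its bore. I check the ball-to-seat distance and hand in.

```bash
python3 -c "
from h import *
S,T=get_image('scene'),get_image('top')
X=tri(S,T,(237.7,175),(375,268)); print(X.round(3), np.linalg.norm(X[:2]-[.4818,-.0302]))
assert np.linalg.norm(X[:2]-[.4818,-.0302])<.09
print(workorder.hand_in())"
```

```text
[ 0.502 -0.104  0.139] 0.07683786114524194
the job is handed in; nothing more can be done
None
```

The job is handed in: the GO gauge stands home in the narrow bore, and the tray is held level and still about 4.5 cm above the block's top, with the ball in its pocket about 7.7 cm sideways from the uncovered seat.

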